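Stack the gauge stand and hold the tweezers at the marked gap

TASK

Build up the gauge stand: put the blue case squarely on the grey one, then the white case with the two gauge lines squarely on the blue one, and let go. Then take the sprung tweezers from their rest by the blue grips and squeeze them so that the tips are 12 mm apart, the spacing of the two black lines, holding them with one tip over each line, within about 2 cm above the lid and not touching it. Finish while holding them there steadily at that gap, without ever pinching the tips shut, and leave the other things on the bench where they stand.

Things in the scene. Friction and masses are not known exactly. Their poses are not given: they have to be found in the camera images.
- base_case: Grey closed plastic case, 56 mm along its x, 96 mm along its y, 36 mm high; origin at the centre of its underside, z up. About 450 g, loose, standing on the bench; the foot of the column.
- plain_case: Blue closed plastic case, 56 mm along its x, 96 mm along its y, 36 mm high; origin at the centre of its underside, z up. About 160 g, loose on the bench.
- gauge_case: White closed plastic case, 56 mm along its x, 96 mm along its y, 36 mm high; origin at the centre of its underside, z up. About 160 g, loose on the bench. Its lid carries a flat yellow label with two black printed lines, 40 mm long along x, 2 mm wide, centred on the lid at y = +6 and -6 mm.
- gauge_mark (a point): Centre of the gauge case's lid surface, midway between the two black lines; axes as the case's (lines run along x).
- rest: Tweezers rest fixed to the bench: orange plate 160 x 70 x 6 mm with two orange cross-bars (12 mm thick, at x = -70 and +45 mm, 34 and 64 mm wide) whose tops are 36 mm above the bench. Origin on the bench under the tweezers' grips; x towards the tips.
- tweezers: Sprung steel tweezers lying loose on the rest, 85 g, 165 mm long: tail at x = -100, tips at x = +65 mm, two blades 12 mm high. A blue grip outside each blade: x = -20 to +20 mm, 14 mm high. Origin between the grips at the underside; z up, +y left. Over the grips 36 mm open, 26 mm at 12 mm tip gap (grips then parallel). Blades hinge 85 mm behind the origin.
- tip_left (a point): Inner face of the left (+y) blade's tip, 6 mm above the underside of the blades; at x = +64 mm, y = +15 mm in the tweezers' frame when open.
- tip_right (a point): The same for the right (-y) blade, y = -15 mm when open. The distance between the two tip points is the tip gap.
- blade_left (a joint): Closing angle of each blade (both move alike): 0 open (tip gap 30 mm), 0.06 rad at 12 mm gap, 0.10 shut; gap in mm = 30 - 300 x angle. Each mm less over the grips takes about 1.76 mm off the gap. Sprung open: each grip pushes out about 2 N when open, 6 N at 12 mm gap, 9 N shut; no stop at the mark.
- media_bottle: Bystander: clear bottle with orange cap, 72 mm diameter, 160 mm high, origin at its foot.
- white_jar: Bystander: white jar, 60 mm diameter, 70 mm high, origin at its foot.
- spray_can: Bystander: green can, 64 mm diameter, 170 mm high, origin at its foot.
- petri_dish: Bystander: clear round dish, 64 mm diameter, 16 mm high, origin at its underside.
- beaker: Bystander: glass beaker, 70 mm diameter, 80 mm high, origin at its foot.
- spatula: Bystander: spatula lying on the bench, 160 mm long, origin on its underside.
Things that resemble listed ones, but are neither listed nor needed, are in the scene too. Several things have the shape of the plain_case; the one meant has the colours described above. Leave any green or red look-alike of the gauge_case alone.

How it is judged:
On the way, in this order (a step that is already met when the one before it is completed fails the run):
1. the blue case lies squarely on the grey case, released (horizontal distance between plain_case and base_case below 0.007 m and angle between the x axis of plain_case and the x axis of base_case, either way round below 0.1 rad and z of plain_case in the frame of base_case between 0.033 and 0.039 m and angle between plain_case's own z axis and vertical below 0.05 rad and contact force between the fingers and plain_case below 0.2 N and linear speed of plain_case below 0.02 m/s), for 0.2 s.
2. the white gauge case lies squarely on the blue case, released (horizontal distance between gauge_case and plain_case below 0.007 m and angle between the x axis of gauge_case and the x axis of plain_case, either way round below 0.1 rad and z of gauge_case in the frame of plain_case between 0.033 and 0.039 m and angle between gauge_case's own z axis and vertical below 0.05 rad and contact force between the fingers and gauge_case below 0.2 N and linear speed of gauge_case below 0.02 m/s), for 0.2 s.
3. the tweezers are lifted off their rest in the fingers (height (world z) of tweezers above 0.06 m and contact force between the fingers and tweezers above 1 N and contact force between tweezers and rest below 0.1 N), for 0.2 s.
At the end, for the whole second after the job is handed in: Cases in one column grey, blue, white, each within 7 mm and 0.10 rad of the one below, level, released. Tweezers held at rest by the fingers alone, tip gap 9.5 to 14.5 mm and steady, each tip within 6 mm sideways of its line, within the lines' length, 4 to 30 mm above the lid, touching nothing (all of step 1 and all of step 2 and angle between base_case's own z axis and vertical below 0.05 rad and distance between tip_left and tip_right between 0.0095 and 0.0145 m and velocity of joint blade_left between -0.04 and 0.04 rad/s and x of tip_left in the frame of gauge_mark between -0.02 and 0.02 m and z of tip_left in the frame of gauge_mark between 0.004 and 0.03 m and x of tip_right in the frame of gauge_mark between -0.02 and 0.02 m and z of tip_right in the frame of gauge_mark between 0.004 and 0.03 m and ((y of tip_left in the frame of gauge_mark between 0 and 0.012 m and y of tip_right in the frame of gauge_mark between -0.012 and 0 m) or (y of tip_left in the frame of gauge_mark between -0.012 and 0 m and y of tip_right in the frame of gauge_mark between 0 and 0.012 m)) and contact force between the fingers and tweezers above 1 N and linear speed of tweezers below 0.02 m/s and contact force between tweezers and rest below 0.1 N and contact force between tweezers and gauge_case below 0.1 N and contact force between tweezers and plain_case below 0.1 N and contact force between tweezers and base_case below 0.1 N and contact force between tweezers and petri_dish below 0.1 N and contact force between tweezers and white_jar below 0.1 N); the arm keeps its last pose, push and grip.
It fails at once if the tips are pinched shut (gap under 4 mm) (distance between tip_left and tip_right below 0.004 m).
It fails at once if a bystander is shoved more than 30 mm (distance of any of media_bottle, white_jar, spray_can, petri_dish, beaker, spatula from where it was at the start of the episode above 0.03 m).
It fails at once if a bystander is tipped over (angle between any of media_bottle, white_jar, spray_can, petri_dish, beaker's own z axis and vertical above 0.5 rad).
It also fails if it takes over 67 s, if anything falls off the work surface, if the arm or the gripper's body presses on something with over 40 N, if the wrist force passes 120 N, or if a joint passes its speed limit or range.

ROBOT

A 7-joint arm with a two-finger parallel gripper is mounted at the origin on the work surface. World frame = base frame: x ahead of the robot, y to its left, z up, the work surface at z = 0. Lengths are in m, angles in rad, forces in N, time in s.
With the tool pointing down it reaches from about 0.4 to 0.85 m from the base axis. Payload 10.4 kg.
Tool frame: the origin (TCP) lies on the centre line of the jaws, within the pads' length; the fingertips stand 11 mm ahead of it and the grasp point (between the pads) lies 8 mm behind it; z points along the fingers, y is the line along which they close (so a half turn about z gives the same grasp; the last joint's range is limited). The gripper opens to 87 mm and grips with 3 to 60 N. Pads are 19 mm wide; open, the fingers measure 117 mm over their backs; the gripper's body (75 mm by 190 mm) begins 51 mm behind the grasp point.
Start: joints at [1.264, 0.332, -0.065, 1.46, 0.022, 1.35, -0.088], TCP at [0.175, -0.6, 0.234] pointing down, gripper open.
Joint ranges: [-2.6, 2.6], [-0.5, 2.12], [-1.47, 1.34], [0.16, 2.42], [-1.27, 4.41], [0.06, 2.06], [-2.6, 2.6]. Speed limits (rad/s): [2.22, 2.22, 2.79, 2.79, 3.14, 3.14, 3.14].

INTERFACE

Orientations are given as a unit quaternion [x, y, z, w].
In Python, from bench import r gives the robot as it stands.
- The arm moves only by the shell command python3 -m pendant 'ROWS' [OPENING] [FORCE]. ROWS is JSON, a list of rows, each a list of 4 numbers: the shift along the tool's x, y, z in m, then the turn about the tool's z in rad. A call has 1 to 8 rows; each row shifts and turns the commanded pose from where the row before left it, along the tool's axes as they then stand; what a row does not reach is not made up. A row lasts 1/12 s, in which the tool goes at most 41.7 mm and 7.16 degrees, less where a joint would pass 70% of its speed; a pose out of reach is approached as far as the arm can. A call with a gripper value outside its range is refused whole. OPENING is the opening, from 0 (shut) to 1 (fully open), set as the call begins (- or left out, the last holds). The fingers move at their own pace and stop on an object; FORCE is the grip in N (left out, the last holds). Time passes only in rows, so rows that do not move let the fingers close. It gives the time, the measured TCP pose, the force, the opening and the grip force at its end, in the units of the state.
- r.read_state(): the state, without advancing time (a new reading comes with each control period).
- r.camera(name): name is "scene" or "top" or "wrist"; returns a dict with "img" (480x640x3 uint8, red, green, blue), "camera_matrix" (3x3 intrinsics, pixels), "xyz" and "attitude" of the camera in the world. Camera axes: x right, y down, z forward; pixel columns grow to the right and rows downward; lengths in m; the calibration is good to about 2 mm. A picture is of the moment at which its call begins. There is no depth.
- r.close_job(): hands the job in; it is judged then, once.
Trained networks look in the newest picture that a camera, given by its name, has taken for a name from the list of things; names that differ only in an ending like _2 or _b are one class to them, and where a whole thing is asked for, a point or a joint stands for the part that bears it (a point fixed in the world has none). Each returns a list of dicts, best first, with "score" (0 to 1); they miss things now and then, are a little off and sometimes report something else, mostly with a low value. They report only what shows in the picture. A call takes as long as a camera call. They do not tell look-alikes from the thing itself.
- r.outline_of(thing, camera): "mask" (480x640 bool, what is visible of it) and "bbox" ([centre column, centre row, width, height] in pixels, round what is visible of it).
The state is a dict: "time": time; "joint_positions": joint angles; "joint_vel": joint speeds; "joint_torque": joint torques, N m; "ee_pos": TCP position; "eef_rot": TCP orientation; "ft_force": force on the tool from outside, world axes, zero at the start; "torque": the same for the moment, N m; "width": finger opening in m; "grip_force": force on a finger pad.
Only numpy, scipy, OpenCV 4.12 (cv2) and the standard library are available. Lean on these libraries where they do the work, as an engineer would, in place of code of your own. Each camera call takes 0.05 s, during which the arm holds its last target. There are 200 camera calls.

## Working session

There is one attempt and no reset: what is moved stays moved. The work goes in short steps, Python scripts to look and compute and a shell command to move; the robot and the scene stay as the last step left them, time stands still between calls to the robot, and variables do not carry over. Pictures are saved under pics/ and viewed, at most 10 in all, crops included, and the job is handed in when it is done.

```bash
ls; mkdir -p pics; python3 - <<'E'
from bench import r
import cv2,numpy as np
s=r.read_state(); print({k:np.round(v,3).tolist() for k,v in s.items()})
ims=[]
for c in ["top","scene"]:
    d=r.camera(c); print(c,d["camera_matrix"],d["xyz"],d["attitude"]); ims.append(d["img"])
    cv2.imwrite(f"pics/{c}0.png",d["img"][:,:,::-1])
    for n in ["base_case","plain_case","gauge_case","rest","tweezers","petri_dish","white_jar","media_bottle","spray_can","beaker","spatula"]:
        print(n,[(round(o["score"],2),np.round(o["bbox"]).tolist()) for o in r.outline_of(n,c)])
E
```

```text
pics
{'time': 0.0, 'joint_positions': [1.264, 0.333, -0.065, 1.461, 0.022, 1.35, -0.088], 'joint_vel': [0.001, -0.002, -0.0, 0.002, 0.001, 0.001, -0.001], 'joint_torque': [0.0, -62.325, 0.025, -38.99, -0.061, 0.04, 0.0], 'ee_pos': [0.175, -0.6, 0.233], 'eef_rot': [0.99, 0.141, -0.0, -0.001], 'ft_force': [0.327, 0.189, 0.065], 'torque': [0.023, 0.02, -0.021], 'grip_force': 0.0, 'width': 0.087}
top [[610.4983527    0.         331.26142739]
 [  0.         610.4983527  239.05862978]
 [  0.           0.           1.        ]] [ 0.23671141 -0.00476913  1.50680403] [-0.66701349  0.73825656 -0.07307217  0.06878016]
base_case [(0.96, [319.0, 219.0, 44.0, 35.0])]
plain_case [(0.68, [376.0, 270.0, 45.0, 25.0]), (0.66, [453.0, 176.0, 36.0, 45.0]), (0.57, [407.0, 209.0, 47.0, 35.0])]
gauge_case [(0.7, [445.0, 275.0, 37.0, 24.0]), (0.7, [390.0, 324.0, 45.0, 38.0]), (0.58, [459.0, 341.0, 26.0, 44.0])]
rest [(0.59, [202.0, 277.0, 35.0, 66.0])]
tweezers [(0.78, [201.0, 285.0, 17.0, 52.0])]
petri_dish [(0.66, [521.0, 218.0, 42.0, 38.0]), (0.58, [301.0, 303.0, 30.0, 26.0])]
white_jar [(0.93, [234.0, 16
[... 446 characters left out ...]
0.16961114]
base_case [(0.96, [319.0, 275.0, 51.0, 30.0])]
plain_case [(0.87, [229.0, 252.0, 40.0, 33.0]), (0.81, [165.0, 264.0, 25.0, 46.0]), (0.58, [285.0, 213.0, 49.0, 35.0])]
gauge_case [(0.8, [243.0, 143.0, 36.0, 37.0]), (0.8, [295.0, 170.0, 50.0, 38.0]), (0.75, [226.0, 190.0, 48.0, 32.0]), (0.59, [449.0, 351.0, 42.0, 58.0])]
rest [(0.96, [455.0, 274.0, 40.0, 67.0])]
tweezers [(0.56, [459.0, 263.0, 15.0, 61.0])]
petri_dish [(0.8, [367.0, 214.0, 23.0, 28.0])]
white_jar [(0.74, [387.0, 363.0, 34.0, 34.0])]
media_bottle [(0.62, [448.0, 350.0, 43.0, 53.0])]
spray_can [(0.92, [136.0, 191.0, 43.0, 62.0])]
beaker [(0.72, [525.0, 344.0, 41.0, 39.0])]
spatula [(0.75, [193.0, 162.0, 26.0, 53.0])]
```

```bash
python3 - <<'E'
import cv2
a=cv2.imread("pics/top0.png")[140:400,100:550]
cv2.imwrite("pics/top0c.png",cv2.resize(a,(796,460),interpolation=cv2.INTER_CUBIC))
E
```

```text
(no output)
```

View pics/top0c.png

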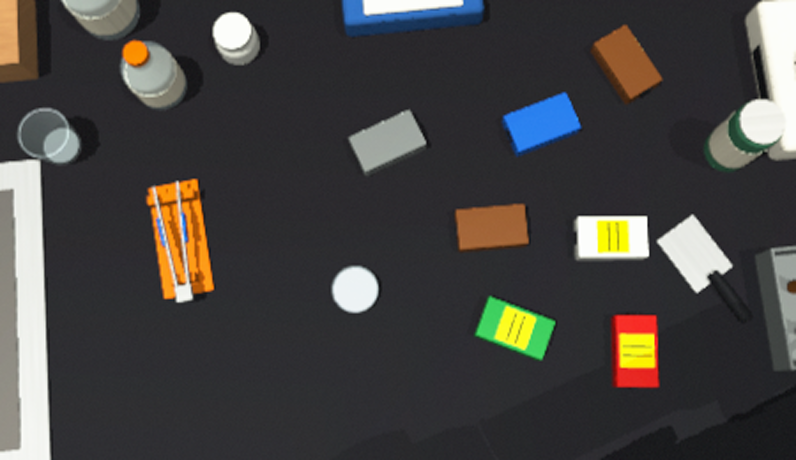

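```bash
cat > lib.py <<'E'
from bench import r
import cv2, numpy as np
from scipy.spatial.transform import Rotation as R
from scipy.optimize import minimize
def ray(d,px,z):
    v=R.from_quat(d["attitude"]).as_matrix()@np.linalg.inv(d["camera_matrix"])@[px[0],px[1],1]
    return (np.array(d["xyz"])+v*(z-d["xyz"][2])/v[2])[:2]
def proj(d,P):
    p=(np.asarray(P)-d["xyz"])@R.from_quat(d["attitude"]).as_matrix()
    q=p@np.array(d["camera_matrix"]).T
    return q[:,:2]/q[:,2:]
def boxpts(x,y,a,z0=0,L=(.056,.096,.036)):
    c,s=np.cos(a),np.sin(a)
    return np.array([[x+c*u-s*v,y+s*u+c*v,z0+w] for u in(-L[0]/2,L[0]/2) for v in(-L[1]/2,L[1]/2) for w in(0,L[2])])
def fit(views,z0=0,L=(.056,.096,.036)):
    """views: list of (cam,mask,bbox). silhouettes of a box of known size -> x,y,yaw,mean IoU"""
    def cost(q):
        t=0
        for d,m,b in views:
            S=8; h=cv2.convexHull((proj(d,boxpts(*q,z0,L))*1).astype(np.float32))
            im=np.zeros(m.shape,np.uint8)
            im=cv2.fillConvexPoly(np.zeros((960,1280),np.uint8),np.round((h*2+.5)*16).astype(np.int32),1,shift=4)
            M=cv2.resize(m.astype(np.uint8),(1280,960),interpolation=cv2.INTER_NEAREST)
            t+=(im&M).sum()/max(1,(im|M).sum())
        return -t/len(views)
    d,m,b=views[0]; x,y=ray(d,b[:2],z0+L[2]*.7); best=None
    for a in np.arange(0,np.pi,np.pi/6):
        o=minimize(cost,[x,y,a],method="Nelder-Mead",options=dict(initial_simplex=[[x,y,a],[x+.01,y,a],[x,y+.01,a],[x,y,a+.25]],xatol=2e-4,fatol=1e-4))
        if best is None or o.fun<best.fun: best=o
    return [*np.round(best.x,4),round(-best.fun,3)]
def togo(x,y,z,yaw_y):
    """tool-frame shift and smallest turn so TCP at x,y,z and tool y along world yaw_y (mod pi)"""
    s=r.read_state(); T=R.from_quat(s["eef_rot"]).as_matrix()
    sh=T.T@(np.array([x,y,z])-s["ee_pos"])
    cur=np.arctan2(T[1,1],T[0,1]); w=(yaw_y-cur+np.pi/2)%np.pi-np.pi/2
    return "shift(tool) %s turn(tool z) %.3f (alt %.3f) | tcp %s tool-y yaw %.3f t=%.1f j1 %.2f j7 %.2f"%(np.round(sh,4),-w,-(w-np.sign(w)*np.pi),np.round(s["ee_pos"],4),cur,s["time"],s["joint_positions"][0],s["joint_positions"][6])
E
python3 - <<'E'
from lib import *
V={}
near={"base_case":((319,219),(319,275)),"plain_case":((407,209),(285,213)),"gauge_case":((445,275),(226,190))}
D={c:r.camera(c) for c in("top","scene")}
def pick(n,c,p):
    o=min(r.outline_of(n,c),key=lambda o:np.hypot(o["bbox"][0]-p[0],o["bbox"][1]-p[1])); return D[c],o["mask"],o["bbox"]
d=D["top"]
for n in near:
    t=ray(d,near[n][0],.03); sp=proj(D["scene"],[[*t,.03]])[0]
    print(n,"top est",t.round(3),"expect scene px",sp.round())
    v=pick(n,"top",near[n][0]); w=pick(n,"scene",sp); print(w[2])
    print(" top",fit([v])," scene",fit([w])," both",fit([v,w]))
for n,p in dict(petri=(301,303),jar=(234,164),bottle=(187,181),can=(520,216),rest=(202,277)).items(): print(n,ray(d,p,.03).round(3))
o=r.outline_of("rest","top")[0]; print(cv2.minAreaRect(cv2.findNonZero(o["mask"].astype(np.uint8))))
s=R.from_quat(r.read_state()["eef_rot"]).as_matrix(); print(s.round(3))
E
```

```text
base_case top est [ 0.59  -0.004] expect scene px [319. 272.]
[319.4, 274.4, 45.9, 27.9]
 top [np.float64(0.588), np.float64(-0.0024), np.float64(0.3436), np.float64(0.952)]  scene [np.float64(0.5877), np.float64(-0.0054), np.float64(3.492), np.float64(0.958)]  both [np.float64(0.5879), np.float64(-0.0039), np.float64(0.3466), np.float64(0.942)]
plain_case top est [ 0.594 -0.225] expect scene px [229. 250.]
[228.9, 249.9, 39.1, 31.9]
 top [np.float64(0.5934), np.float64(-0.2232), np.float64(0.2792), np.float64(0.907)]  scene [np.float64(0.5914), np.float64(-0.2261), np.float64(0.3036), np.float64(0.937)]  both [np.float64(0.5934), np.float64(-0.2244), np.float64(0.2746), np.float64(0.913)]
gauge_case top est [ 0.42  -0.296] expect scene px [228. 186.]
[226.9, 190.7, 43.8, 34.0]
 top [np.float64(0.4211), np.float64(-0.2984), np.float64(-0.0983), np.float64(0.946)]  scene [np.float64(0.4199), np.float64(-0.3002), np.float64(-0.1848), np.float64(0.889)]  both [np.float64(0.4219), np.float64(-0.2991), np.float64(3.04), np.float64(0.913)]
petri [0.387 0.06 ]
jar [0.755 0.197]
bottle [0.722 0.318]
can [ 0.547 -0.502]
rest [0.475 0.294]
((201.96038818359375, 275.35772705078125), (65.104248046875, 30.152385711669922), 81.57302856445312)
[[ 0.96  0.28  0.  ]
 [ 0.28 -0.96 -0.  ]
 [ 0.    0.   -1.  ]]
```

Candidates for plain_case: blue (407,209), brown (378,268) and brown (453,176); the blue one fits. Candidates for gauge_case: white (445,275), green (390,324) and red (459,341); the white one fits. The enlarged crop confirms both. I'm moving above the blue case.

```bash

python3 -m pendant '[[0.0316,-0.0152,0.002,0],[0.0316,-0.0152,0.002,0],[0.0316,-0.0152,0.002,0],[0.0316,-0.0152,0.002,0],[0.0316,-0.0152,0.002,0],[0.0316,-0.0152,0.002,0],[0.0316,-0.0152,0.002,0],[0.0316,-0.0152,0.002,0]]' 1 20
python3 -m pendant '[[0.0316,-0.0152,0.002,0],[0.0316,-0.0152,0.002,0],[0.0316,-0.0152,0.002,0],[0.0316,-0.0152,0.002,0],[0.0316,-0.0152,0.002,0],[0.0316,-0.0152,0.002,0],[0.0316,-0.0152,0.002,0],[0.0316,-0.0152,0.002,0]]'
python3 -m pendant '[[0,0,0,-0.12],[0,0,0,-0.12],[0,0,0,-0.12],[0,0,0,-0.12],[0,0,0,-0.12],[0,0,0,-0.12],[0,0,0,-0.12]]'
python3 -m pendant '[[0,0,0,-0.12],[0,0,0,-0.12],[0,0,0,-0.12],[0,0,0,-0.12],[0,0,0,-0.12],[0,0,0,-0.12],[0,0,0,0],[0,0,0,0]]'
python3 - <<'E'
from lib import *
d=r.camera("wrist"); print(d["xyz"],d["attitude"],d["camera_matrix"][0])
cv2.imwrite("pics/w1.png",d["img"][:,:,::-1])
for o in r.outline_of("plain_case","wrist"): print(o["score"],np.round(o["bbox"]),fit([(d,o["mask"],o["bbox"])]))
print(togo(.593,-.2245,.03,.28))
E
```

```text
time: 2.32
ee_pos: [0.3847, -0.4112, 0.2177]
eef_rot: [0.99, 0.141, 0.0, 0.0]
ft_force: [0.1, -0.7, -0.0]
width: 0.0874
grip_force: 0.0
time: 2.98
ee_pos: [0.5934, -0.2238, 0.2016]
eef_rot: [0.99, 0.141, 0.0, 0.0]
ft_force: [-0.5, -1.3, 0.2]
width: 0.0872
grip_force: 0.0
time: 3.57
ee_pos: [0.5923, -0.225, 0.2016]
eef_rot: [0.845, 0.535, -0.0, 0.0]
ft_force: [0.5, 0.2, 0.4]
width: 0.0869
grip_force: 0.0
time: 4.23
ee_pos: [0.5922, -0.2251, 0.2015]
eef_rot: [0.606, 0.796, 0.0, -0.0]
ft_force: [-0.9, 0.2, 0.9]
width: 0.0872
grip_force: 0.0
[ 0.57278902 -0.16035463  0.35244195] [0.98335079 0.13332775 0.01625398 0.12239586] [418.84018766   0.         318.46489078]
0.79 [169.  64. 113. 125.] [np.float64(0.4512), np.float64(-0.1352), np.float64(0.0058), np.float64(0.961)]
0.75 [318. 215.  73. 124.] [np.float64(0.5916), np.float64(-0.223), np.float64(0.2784), np.float64(0.969)]
0.67 [ 98. 241. 110. 122.] [np.float64(0.4207), np.float64(-0.2995), np.float64(3.0329), np.float64(0.73)]
shift(tool) [0.0003 0.0008 0.1716] turn(tool z) -0.011 (alt 3.131) | tcp [ 0.5923 -0.225   0.2016] tool-y yaw 0.269 t=4.3 j1 0.76 j7 0.39
```

View pics/w1.png

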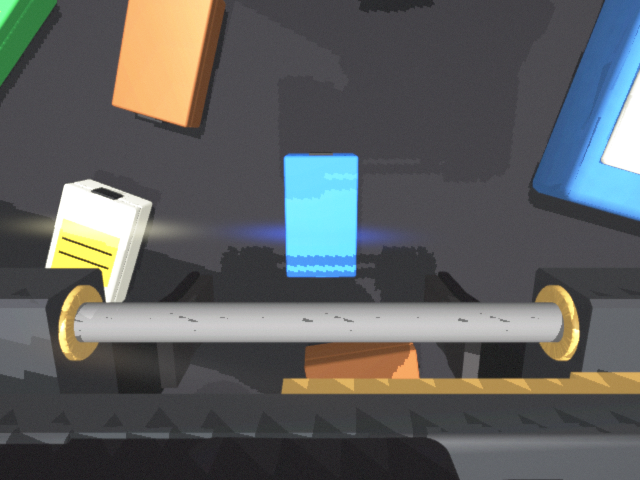

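The wrist picture shows the blue case at (318,215), upright between the fingers, with its neighbours clear of it. The fit gives (0.592,-0.223), yaw 0.278. I'm going down to grasp and lift it.

```bash

python3 -m pendant '[[0.002,0,0.02,-0.01],[0,0,0.028,0],[0,0,0.028,0],[0,0,0.028,0],[0,0,0.028,0],[0,0,0.025,0],[0,0,0.02,0],[0,0,0.0065,0]]' 1 20
python3 -m pendant '[[0,0,0,0],[0,0,0,0],[0,0,0,0],[0,0,0,0],[0,0,0,0],[0,0,0,0]]' 0 20
python3 -m pendant '[[0,0,-0.015,0],[0,0,-0.03,0],[0,0,-0.03,0],[0,0,-0.03,0],[0,0,-0.03,0],[0,0,-0.03,0],[0,0,-0.015,0]]'
python3 - <<'E'
from lib import *
print(togo(.588,-.004,.2,.345))
E
```

```text
time: 5.0
ee_pos: [0.5899, -0.2225, 0.0147]
eef_rot: [0.601, 0.799, -0.001, -0.002]
ft_force: [-1.0, -0.7, -0.5]
width: 0.087
grip_force: 0.0
time: 5.5
ee_pos: [0.5924, -0.2232, 0.019]
eef_rot: [0.6, 0.8, 0.0, 0.001]
ft_force: [-1.8, -1.1, 3.9]
width: 0.056
grip_force: 20.0
time: 6.08
ee_pos: [0.5928, -0.223, 0.2035]
eef_rot: [0.6, 0.8, 0.001, 0.002]
ft_force: [0.5, -0.5, -1.5]
width: 0.0559
grip_force: 20.0
shift(tool) [0.2116 0.0566 0.0031] turn(tool z) -0.062 (alt 3.080) | tcp [ 0.5928 -0.223   0.2035] tool-y yaw 0.283 t=6.1 j1 0.76 j7 0.40
```

```bash

python3 -m pendant '[[0.025,0.014,0,0],[0.03,0.014,0,0],[0.03,0.014,0,0],[0.025,0.0146,0,0],[0,0,0,-0.062],[0,0,0,0],[0,0,0,0],[0,0,0,0]]'
python3 - <<'E'
from lib import *
d=r.camera("wrist"); cv2.imwrite("pics/w2.png",d["img"][:,:,::-1])
for o in r.outline_of("base_case","wrist"):
    q=fit([(d,o["mask"],o["bbox"])]); print(o["score"],np.round(o["bbox"]),q)
    print(togo(q[0],q[1],.056,q[2]))
E
```

```text
time: 6.75
ee_pos: [0.6151, -0.1031, 0.1984]
eef_rot: [0.577, 0.817, -0.0, 0.0]
ft_force: [0.1, -0.5, -1.4]
width: 0.0557
grip_force: 20.0
0.91 [331.  80.  82. 148.] [np.float64(0.5868), np.float64(-0.0045), np.float64(3.4812), np.float64(0.975)]
shift(tool) [0.1024 0.0064 0.1421] turn(tool z) 0.002 (alt -3.139) | tcp [ 0.6152 -0.103   0.1982] tool-y yaw 0.342 t=6.8 j1 0.61 j7 0.25
0.33 [318. 281. 169. 194.] [np.float64(0.6095), np.float64(-0.1083), np.float64(1.9124), np.float64(0.383)]
shift(tool) [-0.003  -0.0071  0.1422] turn(tool z) -1.571 (alt 1.571) | tcp [ 0.6152 -0.103   0.1982] tool-y yaw 0.342 t=6.8 j1 0.61 j7 0.25
```

View pics/w2.png

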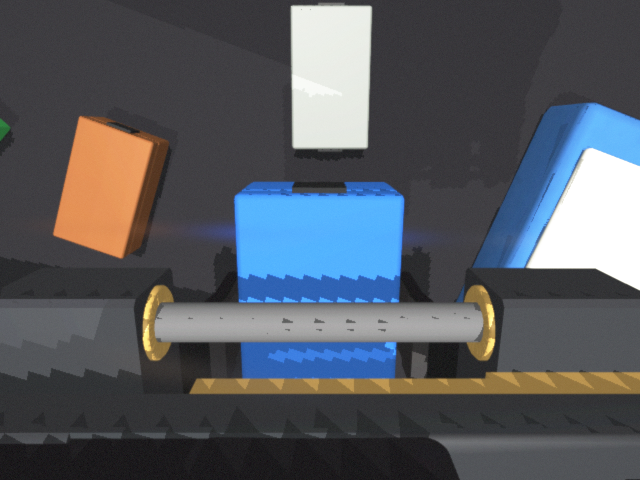

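The picture shows the base case at (331,80), aligned with the held blue case. I'm moving over it and lowering.

```bash

python3 -m pendant '[[0.025,0.0016,0,0],[0.03,0.0016,0,0],[0.03,0.0016,0,0],[0.0174,0.0016,0,0],[0,0,0.03,0],[0,0,0.03,0],[0,0,0.03,0],[0,0,0.02,0]]'
python3 -m pendant '[[0,0,0.01,0],[0,0,0.0,0],[0,0,0,0],[0,0,0,0]]'
python3 - <<'E'
from lib import *
print(togo(.5868,-.0045,.056,.342))
E
```

```text
time: 7.52
ee_pos: [0.5856, -0.0042, 0.0854]
eef_rot: [0.576, 0.817, -0.001, -0.001]
ft_force: [-1.3, -0.2, -1.2]
width: 0.0559
grip_force: 20.0
time: 7.85
ee_pos: [0.5879, -0.0032, 0.0797]
eef_rot: [0.575, 0.818, 0.001, 0.001]
ft_force: [0.9, -0.3, -1.8]
width: 0.056
grip_force: 20.0
shift(tool) [-0.0009 -0.0015  0.0237] turn(tool z) 0.002 (alt -3.139) | tcp [ 0.5879 -0.0032  0.0797] tool-y yaw 0.344 t=7.8 j1 0.48 j7 0.03
```

```bash

python3 -m pendant '[[-0.001,-0.001,0.01,0],[0,0,0.008,0],[0,0,0.005,0],[0,0,0.001,0],[0,0,0,0],[0,0,0,0]]'
python3 -m pendant '[[0,0,0,0],[0,0,0,0],[0,0,0,0],[0,0,0,0],[0,0,0,0]]' 1
python3 -m pendant '[[0,0,-0.01,0],[0,0,-0.02,0],[0,0,-0.03,0],[0,0,-0.03,0],[0,0,-0.03,0],[0,0,-0.03,0],[0,0,0,0],[0,0,0,0]]'
python3 - <<'E'
from lib import *
print(togo(.421,-.299,.2,-.1))
E
```

```text
time: 8.35
ee_pos: [0.5861, -0.0047, 0.0539]
eef_rot: [0.575, 0.818, -0.0, 0.0]
ft_force: [-0.4, -0.9, 1.8]
width: 0.056
grip_force: 20.0
time: 8.77
ee_pos: [0.5862, -0.0043, 0.054]
eef_rot: [0.575, 0.818, 0.0, 0.0]
ft_force: [-0.3, -0.7, 0.1]
width: 0.081
grip_force: 0.0
time: 9.43
ee_pos: [0.5872, -0.0041, 0.2066]
eef_rot: [0.575, 0.818, 0.001, 0.002]
ft_force: [0.4, -0.4, -0.1]
width: 0.0874
grip_force: 0.0
shift(tool) [-0.2213 -0.2562  0.006 ] turn(tool z) 0.445 (alt -2.696) | tcp [ 0.5872 -0.0041  0.2066] tool-y yaw 0.345 t=9.4 j1 0.52 j7 0.10
```

```bash

python3 -m pendant '[[-0.0221,-0.0256,0,0],[-0.0221,-0.0256,0,0],[-0.0221,-0.0256,0,0],[-0.0221,-0.0256,0,0],[-0.0221,-0.0256,0,0],[-0.0221,-0.0256,0,0],[-0.0221,-0.0256,0,0],[-0.0221,-0.0256,0,0]]'
python3 -m pendant '[[-0.0221,-0.0256,0,0],[-0.0221,-0.0256,0,0],[0,0,0,0.11],[0,0,0,0.11],[0,0,0,0.11],[0,0,0,0.115],[0,0,0,0],[0,0,0,0]]'
python3 - <<'E'
from lib import *
d=r.camera("wrist"); cv2.imwrite("pics/w3.png",d["img"][:,:,::-1])
for o in r.outline_of("gauge_case","wrist"):
    q=fit([(d,o["mask"],o["bbox"])]); print(o["score"],np.round(o["bbox"]),q)
    print(togo(q[0],q[1],.018,q[2]))
E
```

```text
time: 10.1
ee_pos: [0.4516, -0.2411, 0.2033]
eef_rot: [0.575, 0.818, -0.0, -0.001]
ft_force: [0.2, -1.1, -0.4]
width: 0.0876
grip_force: 0.0
time: 10.77
ee_pos: [0.4196, -0.2986, 0.2034]
eef_rot: [0.74, 0.672, -0.0, -0.001]
ft_force: [-0.7, 0.4, -0.1]
width: 0.0872
grip_force: 0.0
0.88 [322. 217.  76. 126.] [np.float64(0.4202), np.float64(-0.2989), np.float64(3.047), np.float64(0.97)]
shift(tool) [-0.0002  0.0005  0.1857] turn(tool z) -0.002 (alt 3.140) | tcp [ 0.4198 -0.2987  0.2037] tool-y yaw -0.096 t=10.9 j1 1.01 j7 0.37
0.69 [132. 246. 142.  79.] [np.float64(0.2636), np.float64(-0.3098), np.float64(1.4692), np.float64(0.908)]
shift(tool) [-0.0261 -0.1544  0.1858] turn(tool z) -1.565 (alt 1.576) | tcp [ 0.4198 -0.2987  0.2037] tool-y yaw -0.096 t=10.9 j1 1.01 j7 0.37
0.63 [153.  54. 121. 108.] [np.float64(0.3103), np.float64(-0.1507), np.float64(2.7092), np.float64(0.962)]
shift(tool) [ 0.1368 -0.1232  0.1858] turn(tool z) 0.336 (alt -2.805) | tcp [ 0.4198 -0.2987  0.2037] tool-y yaw -0.096 t=10.9 j1 1.01 j7 0.37
```

View pics/w3.png

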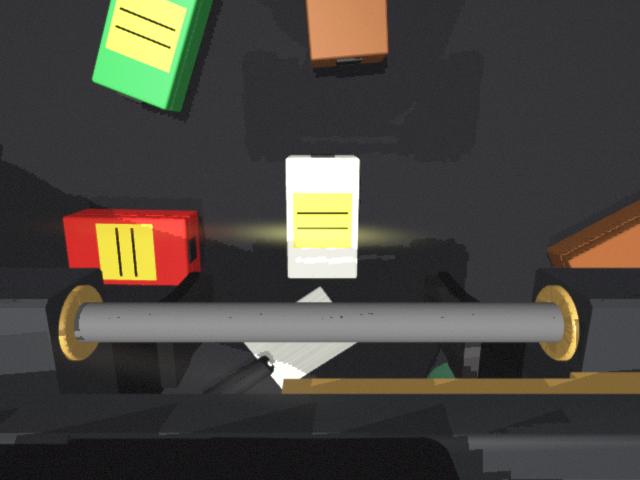

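The white case with the yellow label is at (322,217) between the fingers, with green at (153,54) and red at (132,246) clear of it. I'm grasping it.

```bash

python3 -m pendant '[[0,0,0.02,0],[0,0,0.028,0],[0,0,0.028,0],[0,0,0.028,0],[0,0,0.028,0],[0,0,0.025,0],[0,0,0.02,0],[0,0,0.0075,0]]' 1 20
python3 -m pendant '[[0,0,0,0],[0,0,0,0],[0,0,0,0],[0,0,0,0],[0,0,0,0],[0,0,0,0]]' 0 20
python3 -m pendant '[[0,0,-0.015,0],[0,0,-0.03,0],[0,0,-0.03,0],[0,0,-0.03,0],[0,0,-0.03,0],[0,0,-0.03,0],[0,0,-0.025,0]]'
python3 -m pendant '[[0,0,0,-0.11],[0,0,0,-0.11],[0,0,0,-0.11],[0,0,0,-0.111],[0.0121,0.0256,0,0],[0.0121,0.0256,0,0],[0.0121,0.0256,0,0],[0.0121,0.0256,0,0]]'
python3 -m pendant '[[0.0121,0.0256,0,0],[0.0121,0.0256,0,0],[0.0121,0.0256,0,0],[0.0121,0.0256,0,0],[0.0121,0.0256,0,0],[0.0121,0.0256,0,0],[0,0,0,0],[0,0,0,0]]'
python3 -m pendant '[[0,0,0,0]]'
python3 - <<'E'
from lib import *
d=r.camera("wrist"); cv2.imwrite("pics/w4.png",d["img"][:,:,::-1])
for n,z in(("plain_case",.036),("base_case",0)):
  for o in r.outline_of(n,"wrist"):
    q=fit([(d,o["mask"],o["bbox"])],z); print(n,o["score"],np.round(o["bbox"]),q)
    print(togo(q[0],q[1],.09,q[2]))
E
```

```text
time: 11.53
ee_pos: [0.4184, -0.2978, 0.0167]
eef_rot: [0.741, 0.672, -0.0, -0.002]
ft_force: [-0.6, 0.4, -0.3]
width: 0.0871
grip_force: 0.0
time: 12.03
ee_pos: [0.4206, -0.2993, 0.0205]
eef_rot: [0.742, 0.671, 0.0, 0.001]
ft_force: [-0.9, -0.2, 6.0]
width: 0.0558
grip_force: 20.0
time: 12.62
ee_pos: [0.4201, -0.2988, 0.212]
eef_rot: [0.741, 0.671, -0.0, 0.001]
ft_force: [1.0, -0.6, -2.1]
width: 0.056
grip_force: 20.0
time: 13.28
ee_pos: [0.5008, -0.2181, 0.2097]
eef_rot: [0.577, 0.817, -0.0, 0.0]
ft_force: [-0.4, -0.9, -1.8]
width: 0.0562
grip_force: 20.0
time: 13.95
ee_pos: [0.6212, -0.0972, 0.2091]
eef_rot: [0.576, 0.818, 0.0, -0.001]
ft_force: [-0.6, -0.9, -1.6]
width: 0.0559
grip_force: 20.0
time: 14.03
ee_pos: [0.6204, -0.0997, 0.2093]
eef_rot: [0.577, 0.817, -0.0, -0.0]
ft_force: [0.1, -0.5, -1.4]
width: 0.0558
grip_force: 20.0
plain_case 0.91 [111. 187. 110. 138.] [np.float64(0.4707), np.float64(-0.1302), np.float64(-0.0146), np.float64(0.787)]
shift(tool) [ 0.022  -0.1507  0.1196] turn(tool z) 0.354 (alt -2.788) | tcp [ 0.6202 -0.1007  0.2095] tool-y yaw 0.339 t=14.1 j1 0.59 j7 0.24
plain_case 0.86 [316.  78.  92. 153.] [np.float64(0.5844), np.float64(-0.0047), np.float64(0.3421), np.float64(0.982)]
shift(tool) [ 0.1025 -0.0017  0.1194] turn(tool z) -0.003 (alt 3.139) | tcp [ 0.6202 -0.1007  0.2095] tool-y yaw 0.339 t=14.1 j1 0.59 j7 0.24
```

View pics/w4.png

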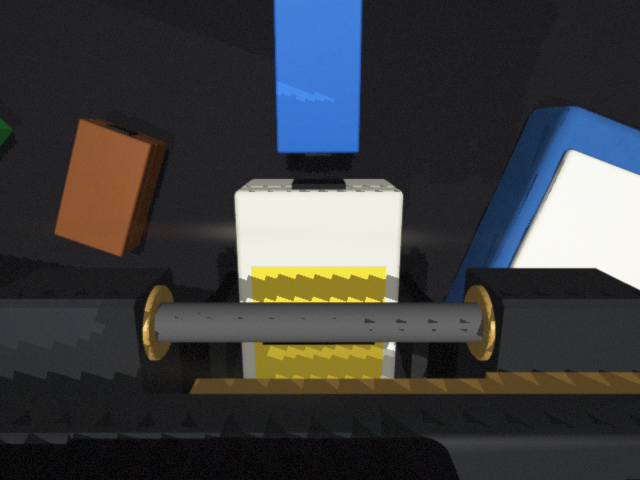

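The picture shows blue at (316,78), slightly cut by the top edge, aligned with the held white case. I'm placing the white case.

```bash

python3 -m pendant '[[0.025,0,0,0],[0.03,0,0,0],[0.03,-0.001,0,0],[0.017,0,0,0],[0,0,0.03,0],[0,0,0.03,0],[0,0,0.025,0],[0,0,0.01,0]]'
python3 -m pendant '[[0,0,0.0,0],[0,0,0.0,0],[0,0,0,0],[0,0,0,0]]'
python3 - <<'E'
from lib import *
print(togo(.5855,-.0045,.0915,.342))
E
```

```text
time: 14.85
ee_pos: [0.5837, -0.0048, 0.1113]
eef_rot: [0.577, 0.816, -0.002, -0.001]
ft_force: [-0.1, -0.9, -1.6]
width: 0.0559
grip_force: 20.0
time: 15.18
ee_pos: [0.5868, -0.0036, 0.1164]
eef_rot: [0.577, 0.817, 0.001, 0.001]
ft_force: [-0.2, 0.7, -2.1]
width: 0.0557
grip_force: 20.0
shift(tool) [-0.0004 -0.0016  0.0249] turn(tool z) -0.001 (alt 3.140) | tcp [ 0.5868 -0.0036  0.1164] tool-y yaw 0.341 t=15.2 j1 0.49 j7 0.05
```

```bash

python3 -m pendant '[[0,-0.001,0.01,0],[0,0,0.008,0],[0,0,0.005,0],[0,0,0.002,0],[0,0,0,0],[0,0,0,0]]'
python3 -m pendant '[[0,0,0,0],[0,0,0,0],[0,0,0,0],[0,0,0,0],[0,0,0,0]]' 1
python3 -m pendant '[[0,0,-0.01,0],[0,0,-0.02,0],[0,0,-0.03,0],[0,0,-0.03,0],[0,0,-0.02,0],[0,0,0,0],[0,0,0,0]]'
python3 - <<'E'
from lib import *
print(togo(.475,.294,.2,1.57))
E
```

```text
time: 15.68
ee_pos: [0.5846, -0.0042, 0.0904]
eef_rot: [0.577, 0.817, -0.001, 0.0]
ft_force: [-6.8, -1.9, 13.7]
width: 0.0556
grip_force: 20.0
time: 16.1
ee_pos: [0.5847, -0.0038, 0.0893]
eef_rot: [0.577, 0.817, -0.0, -0.0]
ft_force: [-0.2, -0.4, -0.0]
width: 0.081
grip_force: 0.0
time: 16.68
ee_pos: [0.5855, -0.0037, 0.2012]
eef_rot: [0.577, 0.817, 0.001, 0.001]
ft_force: [0.7, -0.0, -1.2]
width: 0.0868
grip_force: 0.0
shift(tool) [ 0.3175 -0.0046  0.0008] turn(tool z) -1.229 (alt 1.913) | tcp [ 0.5855 -0.0037  0.2012] tool-y yaw 0.341 t=16.7 j1 0.52 j7 0.10
```

```bash

python3 -m pendant '[[0.032,0,0,0],[0.036,0,0,0],[0.036,0,0,0],[0.036,0,0,0],[0.036,0,0,0],[0.036,0,0,0],[0.036,0,0,0],[0.036,0,0,0]]'
python3 -m pendant '[[0.034,0,0,0],[0,0,0,0.12],[0,0,0,0.12],[0,0,0,0.12],[0,0,0,0.12],[0,0,0,0.12],[0,0,0,0.12],[0,0,0,0.12]]'
python3 -m pendant '[[0,0,0,0.12],[0,0,0,0.12],[0,0,0,0.12],[0,0,0,0.12],[0,0,0,0.12],[0,0,0,0.12],[0,0,0,0.12],[0,0,0,0.12]]'
python3 -m pendant '[[0,0,0,0.113],[0,0,0,0],[0,0,0,0]]' 0.65
python3 - <<'E'
from lib import *
D={c:r.camera(c) for c in("top","scene","wrist")}
for c,p in (("top",(322,219)),("scene",(318,250))):
    for o in r.outline_of("gauge_case",c):
        if np.hypot(*(np.array(o["bbox"][:2])-p))<40: print(c,np.round(o["bbox"]),o["score"],fit([(D[c],o["mask"],o["bbox"])],.072))
d=D["wrist"]; cv2.imwrite("pics/w5.png",d["img"][:,:,::-1])
print(d["xyz"],d["attitude"]); print(r.read_state()["joint_positions"])
for n in("rest","tweezers"):
  for o in r.outline_of(n,"wrist"): print(n,o["score"],np.round(o["bbox"]))
print(togo(.475,.294,.2,1.57))
E
```

```text
time: 17.35
ee_pos: [0.4885, 0.2649, 0.1987]
eef_rot: [0.577, 0.817, -0.001, -0.0]
ft_force: [1.1, 0.8, 0.4]
width: 0.0872
grip_force: 0.0
time: 18.02
ee_pos: [0.4779, 0.2955, 0.1984]
eef_rot: [0.861, 0.508, -0.001, -0.0]
ft_force: [-0.4, -0.6, -0.1]
width: 0.0872
grip_force: 0.0
time: 18.68
ee_pos: [0.4779, 0.2955, 0.1984]
eef_rot: [0.999, 0.053, -0.001, 0.0]
ft_force: [0.2, -0.2, 0.1]
width: 0.0872
grip_force: 0.0
time: 18.93
ee_pos: [0.4781, 0.2957, 0.1987]
eef_rot: [1.0, 0.001, -0.001, 0.0]
ft_force: [0.7, -0.7, 0.4]
width: 0.0742
grip_force: 0.0
top [317. 216.  46.  34.] 0.76 [np.float64(0.5842), np.float64(-0.0027), np.float64(0.3278), np.float64(0.952)]
scene [320. 255.  45.  29.] 0.57 [np.float64(0.5846), np.float64(-0.0044), np.float64(0.3537), np.float64(0.938)]
[0.54343452 0.29636521 0.34993673] [ 0.70265441 -0.70052639 -0.0880146   0.08827789]
[-0.12389032  0.27272256 -0.60036806  1.65109272  0.16009062  1.2676256
 -2.32527332]
rest 0.87 [314. 200.  98. 192.]
tweezers 0.78 [310. 207.  63. 190.]
tweezers 0.18 [639.  71.  -1.  21.]
shift(tool) [-0.0035  0.0018 -0.0005] turn(tool z) 0.001 (alt -3.141) | tcp [0.4785 0.2958 0.1995] tool-y yaw -1.571 t=19.3 j1 -0.12 j7 -2.33
```

View pics/w5.png

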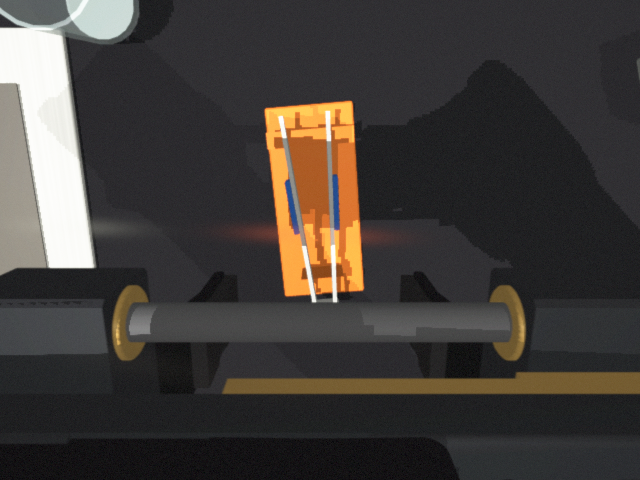

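The picture shows the tweezers with tips at (282,116) and (328,112), blue grips at (292,207) and (336,203), and the tail at the bottom. I'm locating the grips precisely.

```bash
cat > tw.py <<'E'
from lib import *
def tw(d,zg,show=False):
    im=d["img"].astype(int); R_,G,B=im[...,0],im[...,1],im[...,2]
    roi=np.zeros(R_.shape,bool); roi[90:298,230:400]=1
    blue=((B>R_+40)&(B>G+30)&roi).astype(np.uint8)
    n,l,s,c=cv2.connectedComponentsWithStats(blue)
    idx=np.argsort(-s[1:,4])[:2]+1; idx=sorted(idx,key=lambda i:c[i][0])
    g=[ray(d,c[i],zg) for i in idx]
    print("grips px",[(c[i].round(1).tolist(),s[i].tolist()) for i in idx],"xy",np.round(g,4).tolist(),"mid",np.mean(g,0).round(4),"dist",np.linalg.norm(g[0]-g[1]).round(4))
    ends=[np.array([ray(d,p,zg) for p in cv2.boxPoints(cv2.minAreaRect(cv2.findNonZero((l==i).astype(np.uint8))))]) for i in idx]
    white=((im.min(2)>130)&(im.max(2)-im.min(2)<40)&roi).astype(np.uint8)
    n,l,s,c=cv2.connectedComponentsWithStats(white)
    for i in range(1,n):
        if s[i,4]>60:
            ys,xs=np.nonzero(l==i); k=np.polyfit(ys,xs,1)
            a=ray(d,(np.polyval(k,ys.min()),ys.min()),zg); b=ray(d,(np.polyval(k,ys.max()),ys.max()),zg)
            print("blade",s[i].tolist(),a.round(4),b.round(4),"yaw %.3f"%np.arctan2(*(a-b)[::-1]))
E
python3 - <<'E'
from tw import *
d=r.camera("wrist"); tw(d,.048)
print(togo(.475,.294,.2,1.57))
E
```

```text
grips px [([291.4, 204.7], [286, 181, 12, 48, 227]), ([335.5, 201.9], [333, 175, 6, 55, 261])] xy [[0.4906, 0.3161], [0.4927, 0.2838]] mid [0.4916 0.3   ] dist 0.0323
blade [326, 112, 11, 186, 646] [0.5556 0.2903] [0.4184 0.2837] yaw 0.048
blade [279, 117, 37, 181, 674] [0.5523 0.323 ] [0.4184 0.3001] yaw 0.170
shift(tool) [-0.0035  0.0018 -0.0005] turn(tool z) 0.000 (alt -3.141) | tcp [0.4785 0.2958 0.1995] tool-y yaw -1.571 t=19.3 j1 -0.12 j7 -2.33
```

```bash

python3 -m pendant '[[0.0115,-0.004,0,0],[0,0,0.03,-0.109],[0,0,0.03,0],[0,0,0.03,0],[0,0,0.025,0],[0,0,0.01,0],[0,0,0,0],[0,0,0,0]]' 0.65 15
python3 - <<'E'
from lib import *
d=r.camera("wrist"); cv2.imwrite("pics/w6.png",d["img"][:,:,::-1])
from tw import tw; tw(d,.048)
print(togo(.49,.2998,.034,1.68))
E
```

```text
time: 20.0
ee_pos: [0.4902, 0.3002, 0.0753]
eef_rot: [0.999, 0.054, 0.0, -0.0]
ft_force: [-0.4, -0.4, 0.1]
width: 0.0566
grip_force: 0.0
grips px [([284.0, 266.0], [278, 233, 13, 65, 553]), ([357.9, 265.5], [351, 232, 14, 66, 566])] xy [[0.4947, 0.3168], [0.4985, 0.284]] mid [0.4966 0.3004] dist 0.033
blade [278, 131, 22, 167, 1375] [0.5529 0.3229] [0.4804 0.3104] yaw 0.171
blade [343, 131, 22, 167, 1409] [0.5564 0.2907] [0.483  0.2871] yaw 0.049
shift(tool) [-0.0009  0.0007  0.0421] turn(tool z) -0.001 (alt 3.140) | tcp [0.4907 0.3005 0.0761] tool-y yaw -1.463 t=20.1 j1 -0.15 j7 -2.29
```

View pics/w6.png

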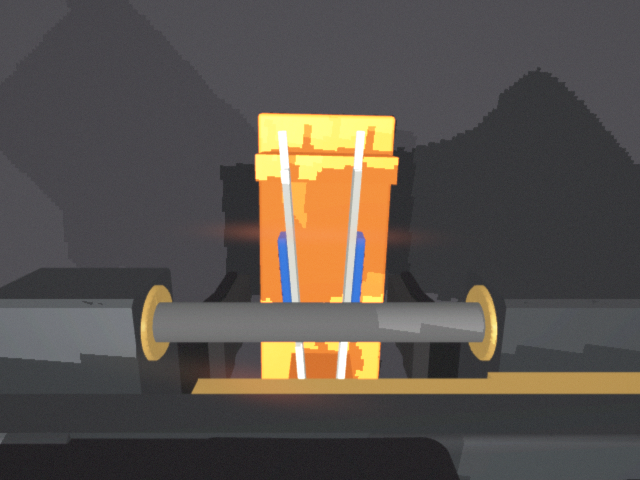

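The tweezers are symmetric about the tool (blades at columns 283/360) and the grips lie between the fingers. I'm descending and closing in steps.

```bash

python3 -m pendant '[[0,0,0.012,0],[0,0,0.012,0],[0,0,0.01,0],[0,0,0.006,0],[0,0,0.002,0],[0,0,0,0]]'
python3 -m pendant '[[0,0,0,0],[0,0,0,0],[0,0,0,0],[0,0,0,0]]' 0.45 15
python3 -m pendant '[[0,0,0,0],[0,0,0,0],[0,0,0,0],[0,0,0,0]]' 0.37 15
```

```text
time: 20.55
ee_pos: [0.4896, 0.2996, 0.0317]
eef_rot: [0.999, 0.054, -0.001, 0.0]
ft_force: [-0.3, 0.3, -0.8]
width: 0.0566
grip_force: 0.0
time: 20.88
ee_pos: [0.4902, 0.3, 0.0329]
eef_rot: [0.999, 0.054, 0.0, -0.0]
ft_force: [-0.5, 0.3, 0.6]
width: 0.0417
grip_force: 0.0
time: 21.22
ee_pos: [0.4902, 0.2999, 0.0327]
eef_rot: [0.999, 0.054, 0.0, -0.0]
ft_force: [-0.2, 0.1, 2.1]
width: 0.033
grip_force: 4.2
```

```bash

python3 -m pendant '[[0,0,0,0],[0,0,0,0],[0,0,0,0],[0,0,0,0]]' 0.32 15
python3 -m pendant '[[0,0,0,0],[0,0,0,0],[0,0,0,0],[0,0,0,0],[0,0,0,0]]' 0.3 15
```

```text
time: 21.55
ee_pos: [0.4902, 0.2999, 0.0328]
eef_rot: [0.999, 0.054, 0.0, -0.0]
ft_force: [0.7, -0.9, 5.0]
width: 0.028
grip_force: 6.5
time: 21.97
ee_pos: [0.4902, 0.2999, 0.0327]
eef_rot: [0.999, 0.054, 0.0, -0.0]
ft_force: [0.4, -1.0, 5.6]
width: 0.026
grip_force: 7.9
```

```bash

python3 -m pendant '[[0,0,-0.005,0],[0,0,-0.01,0],[0,0,-0.015,0],[0,0,-0.02,0],[0,0,-0.02,0],[0,0,-0.02,0],[0,0,-0.02,0],[0,0,-0.02,0]]'
python3 -m pendant '[[0,0,-0.02,0],[0,0,-0.02,0],[0,0,-0.01,0],[0,0,0,0],[0,0,0,0]]'
python3 - <<'E'
from lib import *
d=r.camera("wrist"); cv2.imwrite("pics/w7.png",d["img"][:,:,::-1])
s=r.read_state(); print(s["width"],s["grip_force"])
from scipy.spatial.transform import Rotation
print(togo(.5844,-.004,.22,.342+np.pi/2))
# expected tip pixels (blade top z +12mm, inner faces) if held level
T=R.from_quat(s["eef_rot"]).as_matrix()
for x in(.065,.02):
  for y in(-.006,.006): print(x,y,proj(d,[s["ee_pos"]+T@[x,y,-.014]]).round(1))
for o in r.outline_of("tweezers","wrist"): print(o["score"],np.round(o["bbox"]))
E
```

```text
time: 22.63
ee_pos: [0.4894, 0.2999, 0.164]
eef_rot: [0.999, 0.054, -0.0, 0.0]
ft_force: [0.8, -0.1, -1.3]
width: 0.0264
grip_force: 6.2
time: 23.05
ee_pos: [0.4898, 0.2998, 0.2123]
eef_rot: [0.999, 0.054, 0.0, 0.0]
ft_force: [-0.0, -0.7, -1.8]
width: 0.0261
grip_force: 6.2
0.0264547120346473 6.174343137536198
shift(tool) [ 0.0616  0.312  -0.0084] turn(tool z) -0.234 (alt 2.907) | tcp [0.4895 0.2995 0.2114] tool-y yaw -1.463 t=23.1 j1 -0.12 j7 -2.22
0.065 -0.006 [[302.5 131.4]]
0.065 0.006 [[340.1 131.4]]
0.02 -0.006 [[303.7 265.6]]
0.02 0.006 [[338.4 265.7]]
0.72 [318. 257.  81. 249.]
```

View pics/w7.png

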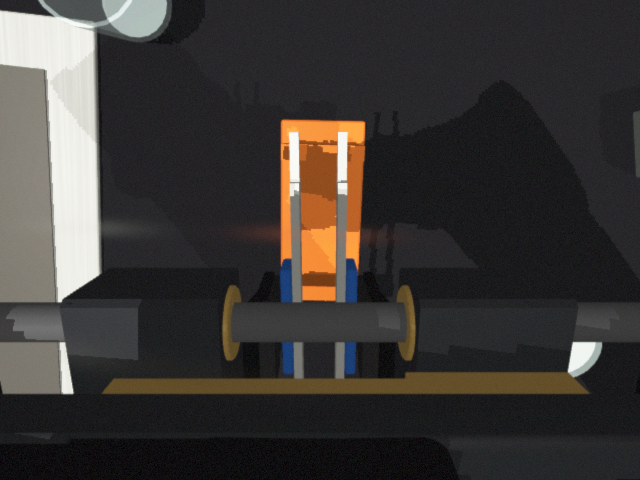

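The picture shows the tweezers lifted and level with parallel blades. The inner tips are at columns 300 and 338, row 131, about a 12 mm gap. I'm carrying them to the column.

```bash

python3 -m pendant '[[0,0,0,-0.06],[0,0,0,-0.06],[0,0,0,-0.06],[0,0,0,-0.054],[-0.0059,0.0244,0,0],[-0.0059,0.0244,0,0],[-0.0059,0.0244,0,0],[-0.0059,0.0244,0,0]]'
python3 -m pendant '[[-0.0059,0.0244,0,0],[-0.0059,0.0244,0,0],[-0.0059,0.0244,0,0],[-0.0059,0.0244,0,0],[-0.0059,0.0244,0,0],[-0.0059,0.0244,0,0],[-0.0059,0.0244,0,0],[-0.0059,0.0244,0,0]]'
python3 -m pendant '[[-0.0059,0.0244,0,0],[0,0,0,0],[0,0,0,0],[0,0,0,0]]'
python3 - <<'E'
from lib import *
d=r.camera("wrist"); cv2.imwrite("pics/w8.png",d["img"][:,:,::-1])
s=r.read_state(); print(s["width"],s["grip_force"])
T=R.from_quat(s["eef_rot"]).as_matrix()
for o in r.outline_of("gauge_case","wrist"):
    q=fit([(d,o["mask"],o["bbox"])],.072); print(o["score"],np.round(o["bbox"]),q)
im=d["img"].astype(int); yel=((im[...,0]>im[...,2]+80)&(im[...,1]>im[...,2]+60)).astype(np.uint8); yel[300:]=0
h=cv2.convexHull(cv2.findNonZero(yel)); c,sz,a=cv2.minAreaRect(h); print("label",c,sz,a,ray(d,c,.108))
print(togo(.524,-.0255,.114,.342+np.pi/2))
E
```

```text
time: 23.82
ee_pos: [0.4998, 0.1986, 0.211]
eef_rot: [0.985, 0.17, -0.001, 0.0]
ft_force: [0.2, 0.3, -0.7]
width: 0.0263
grip_force: 6.2
time: 24.48
ee_pos: [0.5207, -0.001, 0.2112]
eef_rot: [0.985, 0.17, -0.001, -0.0]
ft_force: [0.0, 0.1, -0.8]
width: 0.0261
grip_force: 6.2
time: 24.82
ee_pos: [0.5235, -0.0241, 0.2116]
eef_rot: [0.985, 0.17, -0.001, -0.0]
ft_force: [0.7, 0.7, -1.4]
width: 0.0265
grip_force: 6.2
0.026541347485832544 6.1726016364991665
0.9 [323. 133. 173. 100.] [np.float64(0.5826), np.float64(-0.0037), np.float64(0.3428), np.float64(0.92)]
label (321.5, 133.5) (79.0, 75.0) 90.0 [ 0.58328984 -0.00340546]
shift(tool) [-0.0004  0.0021  0.098 ] turn(tool z) 0.002 (alt -3.140) | tcp [ 0.5237 -0.0235  0.212 ] tool-y yaw -1.227 t=24.9 j1 0.36 j7 -1.32
```

View pics/w8.png

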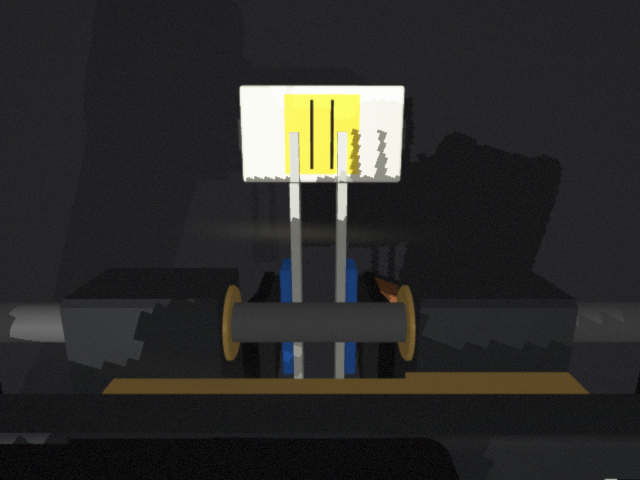

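The white case is at (323,133) with the lines at columns 312/332, centred between the blades at 300/340. I'm lowering.

```bash

python3 -m pendant '[[0,0.001,0.012,0],[0,0,0.016,0],[0,0,0.02,0],[0,0,0.02,0],[0,0,0.014,0],[0,0,0.01,0],[0,0,0.005,0],[0,0,0,0]]'
python3 -m pendant '[[0,0,0,0],[0,0,0,0],[0,0,0,0],[0,0,0,0]]'
python3 - <<'E'
from lib import *
d=r.camera("wrist"); 
s=r.read_state(); print(s["width"],s["grip_force"],s["ft_force"])
im=d["img"].astype(int); yel=((im[...,0]>im[...,2]+80)&(im[...,1]>im[...,2]+60)).astype(np.uint8); yel[300:]=0
h=cv2.convexHull(cv2.findNonZero(yel)); c,sz,a=cv2.minAreaRect(h); print("label",c,sz,a,ray(d,c,.108))
print(togo(.5235,-.0251,.114,.342+np.pi/2))
sc=r.camera("scene"); p=proj(sc,[[.56,0,.11]])[0].astype(int)
a=cv2.resize(sc["img"][p[1]-50:p[1]+50,p[0]-65:p[0]+65,::-1],(520,400),interpolation=cv2.INTER_CUBIC)
b=cv2.resize(d["img"][40:340,180:460,::-1],(280,400)); cv2.imwrite("pics/f.png",np.hstack([a,b]))
for n in("gauge_case","plain_case","base_case"):
  print(n,[(o["score"],np.round(o["bbox"])) for o in r.outline_of(n,"scene") if abs(o["bbox"][0]-320)<30])
E
```

```text
time: 25.58
ee_pos: [0.5237, -0.0253, 0.1143]
eef_rot: [0.985, 0.17, -0.001, -0.0]
ft_force: [0.2, 0.3, -1.1]
width: 0.026
grip_force: 6.2
time: 25.92
ee_pos: [0.5248, -0.0257, 0.1162]
eef_rot: [0.985, 0.17, 0.001, 0.0]
ft_force: [-0.3, -0.9, -1.6]
width: 0.0262
grip_force: 6.2
0.026611724394613106 6.170999798923731 [-0.32320226 -0.12346855 -0.06369019]
label (317.9999694824219, 137.49998474121094) (121.99998474121094, 126.99998474121094) 0.0 [ 0.58342875 -0.00353927]
shift(tool) [-0.0009 -0.001   0.0021] turn(tool z) -0.000 (alt 3.141) | tcp [ 0.5247 -0.0257  0.1161] tool-y yaw -1.229 t=26.0 j1 0.35 j7 -1.36
gauge_case [(0.94, array([320., 256.,  47.,  29.]))]
plain_case [(0.73, array([320., 271.,  45.,  18.]))]
base_case [(0.62, array([319., 285.,  41.,  12.]))]
```

View pics/f.png

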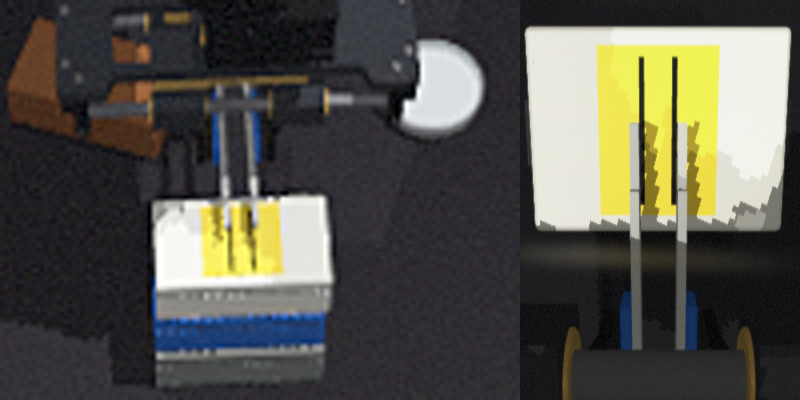

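The stack is square and the tips sit symmetrically over the two lines, clear of the lid. I'm letting it settle, then handing in.

```bash

python3 -m pendant '[[0,0,0,0],[0,0,0,0],[0,0,0,0],[0,0,0,0],[0,0,0,0],[0,0,0,0]]'
python3 -c "
from bench import r
print(r.close_job())"
```

```text
time: 26.67
ee_pos: [0.5243, -0.0257, 0.1155]
eef_rot: [0.985, 0.17, -0.0, 0.0]
ft_force: [0.9, -0.1, -0.1]
width: 0.0262
grip_force: 6.2
the job is handed in; nothing more can be done
None
```

I handed the job in at 26.7 s with the grey, blue and white cases stacked squarely and the tweezers held at about a 12 mm tip gap, one tip over each line, about 17 mm above the lid; the hand-in returned no verdict.

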